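Dim the inspection lamp and put the rejected bottle in the wire basket

TASK

The bottle under the inspection lamp has been rejected. First set the lamp's dimmer lever to standby, which is straight up, while the bottle is still in its cradle; then take the bottle out and put it in the wire basket, lowering it below the rim before you let go because it is glass. Do not disturb the round steel pot or the small dropper bottle, and leave the lever at standby.

Things in the scene. Friction and masses are not known exactly. Their poses are not given: they have to be found in the camera images.
- station: Fixed bench inspection station: grey base 240 x 120 mm, at its back a white column with a lamp hood over the bottle. Origin on the bench under its middle; x points to its back, y to its left, z up. Hood: x -60 to +105, y -55 to +55, underside 288, top 307 mm above the bench, so the bottle cannot be reached from straight above; the hand must lean to the front (-x).
- cradle (a point): Where the bottle's middle lies in the cradle (station frame -51, 0, 108 mm). The cradle slopes in the station's x-z plane, rising to the back at 0.60 rad above level: approach square to the bottle, tool tilted 0.60 rad, and take it out along that line by about 150 mm before lifting. Two 12 mm rubber V-rests below axis height, tray surface 37 mm below the axis, stop plate at the foot.
- bottle: Round glass bottle with screw cap, 50 mm in diameter, 132 mm long, about 0.17 kg. Origin: centre of its underside; z runs along its axis to the cap. Straight body up to about 75 mm from the underside, then shoulder, then cap (34 mm wide, 114 to 132 mm). V-rests at 10 and 70 mm from the underside: grip it across, 35 to 50 mm from the underside, fingers closing along the station's y.
- bottle_mid (a point): Point on the bottle's axis 66 mm from its underside (half length).
- dimmer (a joint): Angle of the dimmer lever in rad: 0 is straight up (standby), positive leans to the station's back (+x), negative to its front, range -0.9 to 0.9. It stays where it is left (about 1 to 1.5 N at the grip moves it).
- dimmer_grip (a point): Middle of the lever's black round grip (18 mm diameter, 42 mm long, along the lever), 80 mm from the pivot.
- dimmer_pivot (a point): The lever's pivot, 45 mm above the bench in a grey housing (top at 56 mm) at the station's left, the side towards the robot; the lever turns about the station's y axis. Housing 88 x 44 mm (x, y). Nothing stands above it.
- basket: Square open steel wire basket, loose, 0.6 kg, 165 x 165 mm, 75 mm high; inside 153 x 153 mm, wire floor 8 mm above its underside. Origin: centre of its underside, z up. It may have changed places with the pot. In the farther place a wall shelf hangs 0.5 m above the bench just behind it: keep the hand low there (lift about 100 mm).
- pot: Round stainless pot, loose, 155 mm in diameter, 83 mm high, open; origin: centre of its underside. Not to be disturbed.
- dropper: Small dark dropper bottle, loose, upright, 33 mm in diameter, 102 mm high, on the bench left of the station as the robot sees it; origin: centre of its underside. Not to be disturbed.
Not all that is in view belongs to the job. What is shaped like the bottle but green is not meant.

How it is judged:
On the way, in this order (a step that is already met when the one before it is completed fails the run):
1. the dimmer lever stands straight up (within 0.12 rad) while the bottle still lies in its cradle (value of joint dimmer between -0.12 and 0.12 rad and distance between bottle_mid and cradle below 0.02 m), for 0.3 s.
2. the bottle, still held by the fingers, has its middle inside the wire basket and below the rim (under 70 mm over the basket's underside) (x of bottle_mid in the frame of basket between -0.06 and 0.06 m and y of bottle_mid in the frame of basket between -0.06 and 0.06 m and z of bottle_mid in the frame of basket below 0.07 m and contact force between the fingers and bottle above 0.5 N), for 0.1 s.
At the end, for the whole second after the job is handed in: The bottle is at rest in the wire basket: its middle within 60 mm along the basket's x and y of the basket's centre and less than 70 mm above its underside; the basket stands level (within 0.1 rad); the dimmer lever is straight up within 0.12 rad (x of bottle_mid in the frame of basket between -0.06 and 0.06 m and y of bottle_mid in the frame of basket between -0.06 and 0.06 m and z of bottle_mid in the frame of basket below 0.07 m and value of joint dimmer between -0.12 and 0.12 rad and linear speed of bottle below 0.02 m/s and angle between basket's own z axis and vertical below 0.1 rad); the robot touches nothing.
It fails at once if the pot is moved more than 40 mm (distance of pot from where it was at the start of the episode above 0.04 m).
It fails at once if the dropper bottle is moved more than 40 mm or tipped more than 0.3 rad (distance of dropper from where it was at the start of the episode above 0.04 m or angle between dropper's own z axis and vertical above 0.3 rad).
It also fails if it takes over 58 s, if anything falls off the work surface, if the arm or the gripper's body presses on something with over 40 N, if the wrist force passes 120 N, or if a joint passes its speed limit or range.

ROBOT

A 6-joint arm with a two-finger parallel gripper is mounted at the origin on a cart in front of the work surface, level with it; the furniture and walls round the work are solid. World frame = base frame: x ahead of the robot, y to its left, z up, the work surface at z = 0. Lengths are in m, angles in rad, forces in N, time in s.
With the tool pointing down it reaches from about 0.25 to 0.775 m from the base axis. Payload 4 kg.
Tool frame: the origin (TCP) lies midway between the tips of the shut fingers; the grasp point (between the pads) lies 19 mm behind it; z points along the fingers, x is the direction in which the jaws open and shut, and the axes are right-handed (so a half turn about z gives the same grasp; the last joint's range is limited). The gripper opens to 94 mm and grips with 3 to 60 N. Pads are 16 mm wide; open, the fingers measure 119 mm over their backs; the gripper's body (75 mm by 177 mm) begins 78 mm behind the grasp point.
Start: joints at [-1.375, 0.087, 1.371, -0, 1.684, -0.103], TCP at [0.162, -0.526, 0.206] pointing down, gripper open.
Joint ranges: [-3.1, 3.1], [-0.76, 2.03], [0.27, 2.55], [-1.08, 4.22], [0.17, 2.65], [-2.57, 2.57]. Speed limits (rad/s): [2.79, 2.79, 3.14, 3.14, 3.14, 3.14].

INTERFACE

Orientations are given as [roll, pitch, yaw] about the fixed x, y, z axes, in that order (R = Rz(yaw) Ry(pitch) Rx(roll)).
In Python, from bench import robot, eyes, close_job gives the robot as it stands.
- The arm moves only by the shell command python3 -m jog 'ROWS'. ROWS is JSON, a list of rows, each a list of 3 entries, a list of its own where there are three numbers: the turn, a rotation vector about the tool's x, y, z in degrees, then the shift along the tool's x, y, z in mm, then the closure, from -1 (fully open) to 1 (shut). In form: [[[wx, wy, wz], [x, y, z], claw], ...]. A call has 1 to 5 rows; each row is the pose to reach, as a shift and turn from the pose commanded when the call began, along the tool's axes at that moment; what a row does not reach only later rows make up. A row lasts 1/10 s, in which the tool goes at most 50 mm and 8.59 degrees, less where a joint would pass 70% of its speed; a pose out of reach is approached as far as the arm can. A call with a gripper value outside its range is refused whole. The fingers move at their own pace and stop on an object; the grip force is fixed at half the most. Time passes only in rows, so rows that repeat a pose let the fingers close. It gives the time, the measured TCP pose, the force and the opening at its end, in the units of the state.
- robot.get_obs(): the state, without advancing time (a new reading comes with each control period).
- eyes.snapshot(name): name is "scene" or "top" or "wrist"; returns (picture, depth): 384x512x3 uint8, red, green, blue; 384x512 float32, m along the optical axis (not along the pixel's ray), 0 where there is no reading.
- eyes.camera_params(name): a dict with "mtx" (3x3 intrinsics, pixels), "world_to_cam" (4x4, takes a point from world to camera coordinates). Camera axes: x right, y up, looking along -z (the intrinsics and any distortion apply to the point x, -y, -z); pixel columns grow to the right and rows downward; lengths in m; the calibration is good to about 2 mm. The wrist camera is an equidistant fisheye: a pixel r from the principal point sees the ray r / f radians off the axis. A picture is of the moment at which its call begins: read the wrist's pose just before it. camera_params takes no time and is no camera call; for the wrist camera it gives the pose at the moment of the call.
- close_job(): hands the job in, once; it reports no verdict.
The state is a dict: "time": time; "joint_positions": joint angles; "qvel": joint speeds; "joint_torque": joint torques, N m; "tool_pos": TCP position; "ee_rot": TCP orientation; "wrist_force": force on the tool from outside, world axes, zero at the start; "wrist_torque": the same for the moment, N m; "width": finger opening in m.
Only numpy, scipy, OpenCV 4.12 (cv2) and the standard library are available. Lean on these libraries where they do the work, as an engineer would, in place of code of your own. Each camera call takes 0.05 s, during which the arm holds its last target. There are 200 camera calls.

## Working session

There is one attempt and no reset: what is moved stays moved. The work goes in short steps, Python scripts to look and compute and a shell command to move; the robot and the scene stay as the last step left them, time stands still between calls to the robot, and variables do not carry over. Pictures are saved under pics/ and viewed, about 8 in all and at most 12, crops included, and the job is handed in when it is done.

```bash
mkdir -p pics; ls; python3 - <<'E'
from bench import robot, eyes
import cv2,numpy as np
print(robot.get_obs())
for n in("scene","top"):
    p,d=eyes.snapshot(n); c=eyes.camera_params(n)
    cv2.imwrite(f"pics/{n}0.png",p[:,:,::-1]); np.savez(f"{n}0.npz",p=p,d=d,K=c["mtx"],T=c["world_to_cam"])
    print(n,c)
a=[cv2.imread(f"pics/{n}0.png") for n in("scene","top")]
cv2.imwrite("pics/both.png",cv2.resize(np.vstack(a),None,fx=.78,fy=.78)) 
E
```

```text
pics
{'time': 0.0, 'joint_positions': array([-1.37507380e+00,  8.79077089e-02,  1.37227311e+00, -3.07482951e-05,
        1.68358819e+00, -1.03115691e-01]), 'qvel': array([-1.91039117e-04,  3.32737668e-04,  9.41031685e-04,  2.89614560e-04,
       -6.68239337e-06,  2.16060429e-04]), 'joint_torque': array([-6.70698828e-04, -3.40182281e+01, -3.02429080e+01,  7.17560481e-02,
        3.29865539e-02, -1.58444573e-04]), 'tool_pos': array([ 0.16179317, -0.52507864,  0.20432046]), 'ee_rot': array([-3.14139903e+00,  2.16794800e-03, -1.27196133e+00]), 'wrist_force': array([1.09572378, 0.13053427, 0.76501484]), 'wrist_torque': array([ 0.04104518, -0.03986343, -0.00568519]), 'width': 0.09372023794825554}
scene {'mtx': array([[382.81786141,   0.        , 253.35632188],
       [  0.        , 382.81786141, 188.81381171],
       [  0.        ,   0.        ,   1.        ]]), 'world_to_cam': array([[-0.83161544, -0.55525854,  0.01018439,  0.53864602],
       [ 0.28096599, -0.40484514,  0.87014856, -0.1107609 ],
       [-0.47903432,  0.72649045,  0.49268423, -1.23025991],
       [ 0.        ,  0.        ,  0.        ,  1.        ]])}
top {'mtx': array([[347.40737718,   0.        , 252.327383  ],
       [  0.        , 347.40737718, 188.58298596],
       [  0.        ,   0.        ,   1.        ]]), 'world_to_cam': array([[-0.02248318, -0.99911376,  0.0355836 ,  0.23959271],
       [ 0.99665709, -0.0196032 ,  0.07931185, -0.48160028],
       [-0.07854401,  0.03724783,  0.99621455, -1.08369905],
       [ 0.        ,  0.        ,  0.        ,  1.        ]])}
```

View pics/scene0.png

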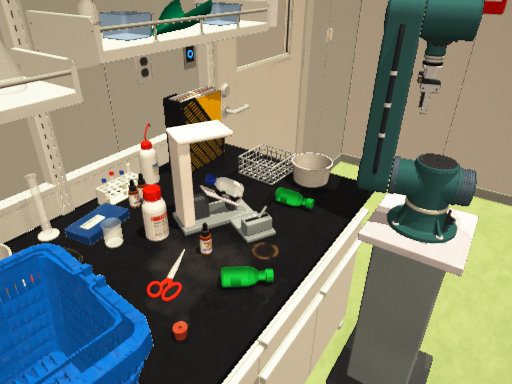

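View pics/top0.png

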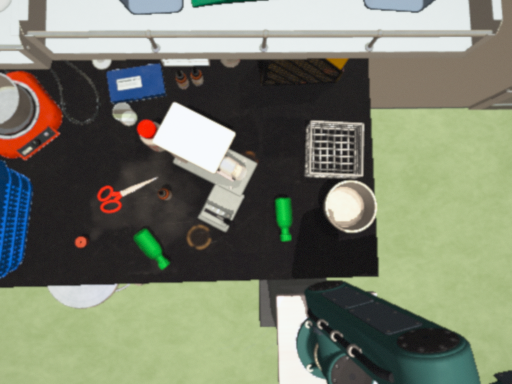

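The scene view shows the station (column at about 185,175), with the lever housing towards the robot at (250,222). The basket is at (266,163) and the pot at (312,170). In the top view the hood is at (195,137), the lever housing at (221,207), the basket at (335,150), which is the farther place, the pot at (349,206) and the dropper at (165,193).

```bash
cat > h.py <<'E'
import numpy as np,cv2
from scipy.spatial.transform import Rotation as R
def load(n): return np.load(n+".npz")
def cloud(f):
    d=f["d"];K=f["K"];T=np.linalg.inv(f["T"]);v,u=np.mgrid[:d.shape[0],:d.shape[1]]
    P=np.stack([(u-K[0,2])/K[0,0]*d,-(v-K[1,2])/K[1,1]*d,-d],-1)
    W=P@T[:3,:3].T+T[:3,3]; W[d<=0]=np.nan; return W
def ray(f,uv,z):
    K=f["K"];T=np.linalg.inv(f["T"]);uv=np.atleast_2d(uv).astype(float)
    r=np.c_[(uv[:,0]-K[0,2])/K[0,0],-(uv[:,1]-K[1,2])/K[1,1],-np.ones(len(uv))]@T[:3,:3].T
    o=T[:3,3]; return o+r*((z-o[2])/r[:,2])[:,None]
def proj(f,p):
    p=np.atleast_2d(p)@f["T"][:3,:3].T+f["T"][:3,3];K=f["K"]
    return np.c_[K[0,0]*p[:,0]/-p[:,2]+K[0,2],K[1,1]*-p[:,1]/-p[:,2]+K[1,2]]
E
python3 - <<'E'
from h import *
np.set_printoptions(precision=3,suppress=True)
f=load("top0");W=cloud(f);p=f["p"]
u0,u1,v0,v1=130,260,90,240
z=W[...,2]
def rect(m,name,zz):
    n,l,s,c=cv2.connectedComponentsWithStats(m.astype(np.uint8))
    i=1+np.argmax(s[1:,4]); k=np.argwhere(l==i)[:,::-1]
    q=ray(f,k,zz)[:,:2]; r=cv2.minAreaRect((q*1000).astype(np.float32))
    print(name,s[i],r,"meanz",np.nanmean(z[l==i]));return r
M=np.zeros(z.shape,bool);M[90:240,130:260]=1
rect(M&(abs(z-.307)<.015),"hood",.307)
# housing top z .056
rect(M&(abs(z-.056)<.006),"housing",.056)
M[:]=0;M[110:190,295:375]=1
k=np.argwhere(M&(z>.06)&(z<.09))[:,::-1];q=W[k[:,1],k[:,0]];print("basket rim",cv2.minAreaRect((q[:,:2]*1000).astype(np.float32)),q[:,2].mean())
rect(M&(z>.055),"basket rim ray",.075)
M[:]=0;M[170:240,315:385]=1
k=np.argwhere(M&(z>.07)&(z<.1))[:,::-1];q=W[k[:,1],k[:,0]];print("pot",cv2.minEnclosingCircle((q[:,:2]*1000).astype(np.float32)),q[:,2].mean())
print("dropper",W[185:200:3,160:171:3].reshape(-1,3))
for uv in[(172,102),(236,132),(218,172),(153,140)]:print(ray(f,uv,.307))
print("top of dropper?")
a=cv2.resize(p[130:240,150:270],None,fx=6,fy=5,interpolation=2)[:,:,::-1]
s=load("scene0");b=cv2.resize(s["p"][165:250,170:290],None,fx=6,fy=6,interpolation=2)[:,:,::-1]
cv2.imwrite("pics/c1.png",cv2.resize(np.vstack([a,b]),(560,600)))
E
```

```text
hood [ 153  102   83   72 3280] ((586.0778198242188, 373.8543701171875), (164.67547607421875, 109.40988159179688), 62.191558837890625) meanz 0.30677894220877355
housing [201 203  31  25 367] ((406.2979736328125, 343.4792785644531), (86.43770599365234, 42.86238098144531), 62.23737716674805) meanz 0.05581385110276407
basket rim ((579.8702392578125, -32.076690673828125), (181.4153289794922, 210.45458984375), 88.7906494140625) 0.07492272474181333
basket rim ray [309 121  55  56 439] ((600.8427734375, -25.71564483642578), (166.76840209960938, 165.1827392578125), 86.35671997070312) meanz 0.07323442348015358
pot ((452.10833740234375, -40.13197326660156), 111.44230651855469) 0.07971096608027159
dropper [[ 0.505  0.522  0.001]
 [ 0.505  0.513  0.   ]
 [ 0.505  0.503  0.   ]
 [ 0.504  0.494 -0.001]
 [ 0.496  0.523 -0.005]
 [ 0.49   0.499  0.062]
 [ 0.495  0.504 -0.005]
 [ 0.495  0.494 -0.002]
 [ 0.478  0.5    0.098]
 [ 0.48   0.496  0.075]
 [ 0.481  0.49   0.061]
 [ 0.482  0.486  0.038]
 [ 0.469  0.5    0.099]
 [ 0.471  0.496  0.078]
 [ 0.471  0.489  0.068]
 [ 0.472  0.484  0.048]
 [ 0.463  0.508  0.061]
 [ 0.463  0.499  0.061]
 [ 0.463  0.49   0.061]
 [ 0.464  0.487  0.033]]
[[0.671 0.424 0.307]]
[[0.597 0.276 0.307]]
[[0.504 0.319 0.307]]
[[0.581 0.468 0.307]]
top of dropper?
```

View pics/c1.png

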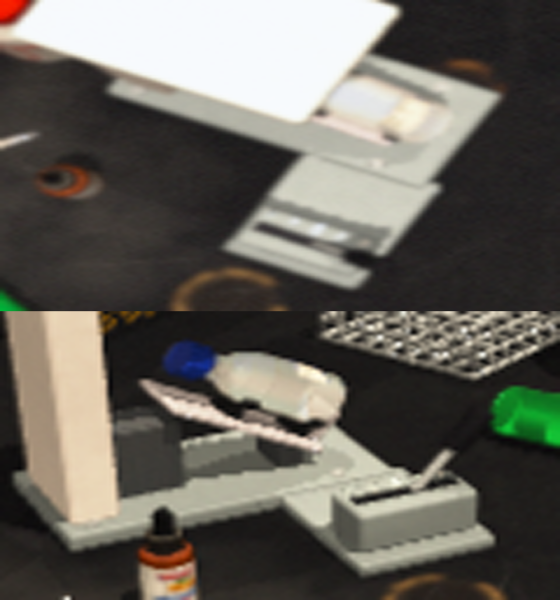

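```bash
cat >> h.py <<'E'
a=np.radians(62.2);X=np.array([np.cos(a),np.sin(a),0]);Y=np.array([-np.sin(a),np.cos(a),0]);Z=np.array([0,0,1.])
S=np.stack([X,Y,Z],1);O=np.array([.5861,.3739,0])-.0225*X
def toS(p): return (np.asarray(p)-O)@S
def toW(p): return O+S@np.asarray(p,float)
def tilt(t): # tool leaning t to station front, jaws along station y
    z=S@[np.sin(t),0,-np.cos(t)];x=-Y;return np.stack([x,np.cross(z,x),z],1)
def down(yaw): 
    z=-Z;x=np.array([np.cos(yaw),np.sin(yaw),0]);return np.stack([x,np.cross(z,x),z],1)
def plan(obs,grasp,Rt,back=0.0):
    "grasp point target (world), tool rotation -> turn deg, shift mm in tool axes"
    Rc=R.from_euler("xyz",obs["ee_rot"]).as_matrix();tcp=np.asarray(grasp)+Rt[:,2]*(.019-back)
    print("turn",np.round(np.degrees(R.from_matrix(Rc.T@Rt).as_rotvec()),1),"shift",np.round(1000*Rc.T@(tcp-obs["tool_pos"])),"tcp",tcp.round(3))
E
python3 - <<'E'
from h import *
from bench import robot
np.set_printoptions(precision=3,suppress=True)
print("O",O,"pivot meas S",toS([.4063,.3435,.0]))
piv=toS([.4063,.3435,.045])
for n in("top0","scene0"):
    f=load(n);Q=toS(cloud(f))
    m=(abs(Q[...,1]-piv[1])<.014)&(Q[...,2]>.064)&(abs(Q[...,0]-piv[0])<.12)&(Q[...,2]<.15)
    q=Q[m];g=f["p"][m].mean(1)
    d=q-piv;r=np.hypot(d[:,0],d[:,2]);th=np.arctan2(d[:,0],d[:,2])
    print(n,m.sum());print(np.c_[q,r,th,g][np.argsort(r)][::max(1,len(r)//20)])
f=load("top0")
Q=toS(cloud(f));p=f["p"].astype(int)
m=(abs(Q[...,1])<.03)&(Q[...,0]<-.06)&(Q[...,0]>-.2)&(Q[...,2]>.05);print("bottle pts top",Q[m][::8])
f=load("scene0");Q=toS(cloud(f));p=f["p"].astype(int)
m=(p[...,2]>p[...,0]+40)&(p[...,2]>80)&(abs(Q[...,1])<.06)&(Q[...,0]<.08)&(Q[...,0]>-.2);print("cap",np.median(Q[m],0),Q[m].min(0),Q[m].max(0))
o=robot.get_obs()
for th in (-.8,):
    plan(o,toW([piv[0],piv[1],.3]),tilt(.6))
# basket corners / yaw
f=load("top0");W=cloud(f);z=W[...,2];mm=np.zeros(z.shape,bool);mm[170:240,315:385]=1
k=np.argwhere(mm&(z>.07)&(z<.095))[:,::-1];q=ray(f,k,.083)[:,:2];q=q[np.hypot(*(q-[.44,-.07]).T)<.12];print("pot",cv2.minEnclosingCircle((q*1000).astype(np.float32)))
E
```

```text
O [0.576 0.354 0.   ] pivot meas S [-0.088  0.145  0.   ]
top0 84
[[ -0.1     0.143   0.067   0.024  -0.487 120.667]
 [ -0.105   0.147   0.075   0.035  -0.52  132.   ]
 [ -0.11    0.142   0.08    0.041  -0.546 101.333]
 [ -0.114   0.143   0.085   0.047  -0.572  89.   ]
 [ -0.118   0.144   0.098   0.06   -0.518  43.   ]
 [ -0.122   0.151   0.101   0.065  -0.546  75.667]
 [ -0.121   0.149   0.104   0.068  -0.506  46.333]
 [ -0.124   0.147   0.106   0.07   -0.527  24.667]
 [ -0.128   0.149   0.109   0.075  -0.55   27.   ]
 [ -0.129   0.138   0.111   0.077  -0.554  43.   ]
 [ -0.132   0.137   0.115   0.082  -0.554  66.333]
 [ -0.13    0.147   0.119   0.085  -0.519  25.   ]
 [ -0.135   0.138   0.118   0.087  -0.572  69.   ]
 [ -0.134   0.142   0.124   0.091  -0.53   25.333]
 [ -0.143   0.153   0.122   0.094  -0.622  33.   ]
 [ -0.142   0.138   0.124   0.095  -0.599  35.333]
 [ -0.144   0.149   0.123   0.096  -0.624  34.667]
 [ -0.144   0.143   0.124   0.097  -0.615  35.667]
 [ -0.142   0.144   0.127   0.098  -0.581  33.   ]
 [ -0.143   0.147   0.127   0.098  -0.592  35.667]
 [ -0.149   0.
[... 1704 characters left out ...]
1   0.114]
 [-0.097 -0.001  0.104]
 [-0.063  0.02   0.114]
 [-0.083  0.01   0.11 ]
 [-0.104 -0.001  0.103]
 [-0.069  0.02   0.111]
 [-0.09   0.01   0.109]
 [-0.11  -0.002  0.097]
 [-0.078  0.018  0.106]
 [-0.098  0.008  0.103]
 [-0.061  0.023  0.051]
 [-0.086  0.016  0.1  ]
 [-0.107  0.006  0.098]
 [-0.08   0.023  0.097]
 [-0.101  0.012  0.099]
 [-0.067  0.027  0.051]
 [-0.102  0.015  0.096]
 [-0.083  0.024  0.068]
 [-0.106  0.016  0.091]
 [-0.099  0.022  0.086]
 [-0.105  0.021  0.081]]
cap [0.001 0.009 0.143] [-0.014 -0.016  0.13 ] [0.011 0.016 0.155]
turn [ 32.5 -13.4 -43.7] shift [-766. -497.  -78.] tcp [0.411 0.353 0.284]
pot ((444.0215759277344, -48.688697814941406), 100.72986602783203)
```

Lever angle is about -0.57 rad in both views, with the grip at station (-131, 145, 112) mm. The bottle's points fit the cradle, and the housing's size and position are consistent. I'll start moving.

```bash
python3 -m jog '[[[0,0,0],[-35,-31,-10],-1],[[0,0,0],[-70,-63,-20],-1],[[0,0,0],[-104,-94,-30],-1],[[0,0,0],[-139,-125,-40],-1],[[0,0,0],[-174,-157,-50],-1]]' && python3 -m jog '[[[0,0,0],[-35,-31,-10],-1],[[0,0,0],[-70,-63,-20],-1],[[0,0,0],[-104,-94,-30],-1],[[0,0,0],[-139,-125,-40],-1],[[0,0,0],[-174,-157,-50],-1]]'
python3 - <<'E'
from h import *
from bench import robot
o=robot.get_obs();print(o["joint_positions"])
plan(o,toW([-.131,.145,.112]),tilt(.6),back=.09)
E
```

```text
time: 0.6
tool_pos: [0.2609, -0.3112, 0.2553]
ee_rot: [-3.142, 0.001, -1.273]
wrist_force: [1.3, 0.2, 0.4]
width: 0.0939
time: 1.1
tool_pos: [0.3596, -0.0988, 0.3056]
ee_rot: [-3.141, -0.0, -1.273]
wrist_force: [0.1, -0.1, 0.0]
width: 0.094
[-4.20228113e-01 -3.06933012e-01  1.52995880e+00 -1.69637532e-04
  1.91828321e+00  8.52269788e-01]
turn [ 32.6 -13.5 -43.7] shift [-350. -116.  135.] tcp [0.368 0.27  0.171]
```

```bash
python3 -m jog '[[[4.6,-1.9,-6.2],[-44,-15,5],-1],[[9.2,-3.8,-12.4],[-88,-30,10],-1],[[13.8,-5.8,-18.7],[-132,-45,18],-1],[[18.4,-7.7,-25],[-176,-60,24],-1],[[23,-9.6,-31.2],[-220,-74,30],-1]]'
python3 - <<'E'
from h import *
from bench import robot
o=robot.get_obs();print(o["joint_positions"])
plan(o,toW([-.131,.145,.112]),tilt(.6),back=.09)
E
```

```text
time: 1.6
tool_pos: [0.3651, 0.1333, 0.2753]
ee_rot: [-2.711, 0.048, -0.704]
wrist_force: [0.2, -0.1, 0.5]
width: 0.0942
[-0.16027296 -0.53830323  1.80133192  0.39198366  1.67608179  0.63600706]
turn [  9.4  -3.8 -12.3] shift [-82. -51. 143.] tcp [0.368 0.27  0.171]
```

```bash
python3 -m jog '[[[3,-1.2,-4],[-20,-12,34],-1],[[6,-2.4,-8],[-41,-25,71],-1],[[9.4,-3.8,-12.3],[-62,-38,107],-1],[[9.4,-3.8,-12.3],[-82,-51,143],-1],[[9.4,-3.8,-12.3],[-82,-51,143],-1]]'
python3 - <<'E'
from h import *
from bench import robot,eyes
o=robot.get_obs();print(o["joint_positions"])
plan(o,toW([-.131,.145,.112]),tilt(.6),back=.0)
p,d=eyes.snapshot("wrist");q,e=eyes.snapshot("scene")
cv2.imwrite("pics/w1.png",np.hstack([cv2.resize(p,(400,300)),cv2.resize(q[130:280,170:370],(400,300))])[:,:,::-1])
E
```

```text
time: 2.1
tool_pos: [0.363, 0.271, 0.1647]
ee_rot: [-2.55, 0.01, -0.481]
wrist_force: [-0.8, 0.8, -0.8]
width: 0.0944
[ 0.1415203  -0.50130543  2.05180166  0.50059417  1.26446015  0.5522582 ]
turn [ 0.5  0.6 -0.1] shift [ 5. -5. 86.] tcp [0.391 0.315 0.096]
```

View pics/w1.png

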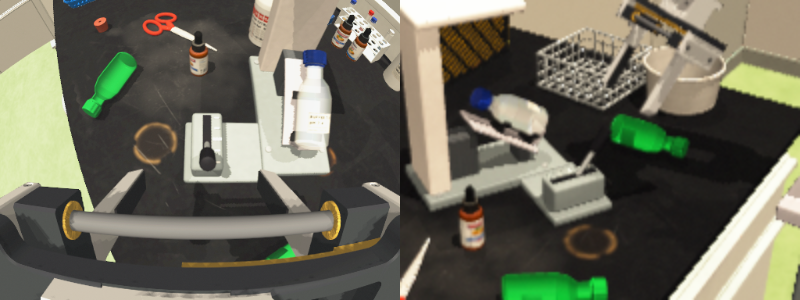

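Wrist view: the grip at (207,155) lies between the fingers and the bottle lies in its cradle at (310,110). The scene view shows a clear approach.

```bash
python3 -m jog '[[[0,0,0],[5,-5,20],-1],[[0,0,0],[5,-5,50],-1],[[0,0,0],[5,-5,82],-1],[[0,0,0],[5,-5,82],-1],[[0,0,0],[5,-5,82],-1]]'
python3 -m jog '[[[0,0,0],[0,0,0],0.7],[[0,0,0],[0,0,0],0.7],[[0,0,0],[0,0,0],0.7],[[0,0,0],[0,0,0],0.7],[[0,0,0],[0,0,0],0.7]]'
python3 - <<'E'
from h import *
from bench import robot
o=robot.get_obs()
plan(o,toW([-.131,.145,.112]),tilt(.6));plan(o,toW([-.088,.145,.125]),tilt(.6))
E
```

```text
time: 2.7
tool_pos: [0.397, 0.3096, 0.1067]
ee_rot: [-2.544, 0.001, -0.49]
wrist_force: [0.4, 0.0, -0.2]
width: 0.094
time: 3.2
tool_pos: [0.3959, 0.3104, 0.106]
ee_rot: [-2.544, 0.001, -0.489]
wrist_force: [0.4, -0.1, 0.3]
width: 0.0573
turn [ 0.1 -0.1 -0.2] shift [-6.  4.  9.] tcp [0.391 0.315 0.096]
turn [ 0.1 -0.1 -0.2] shift [ -7. -39.  23.] tcp [0.411 0.353 0.109]
```

```bash
python3 -m jog '[[[0,0,0],[-6,4,6],0.5],[[0,0,0],[-6,4,6],0.9],[[0,0,0],[-6,4,6],0.9],[[0,0,0],[-6,4,6],0.9],[[0,0,0],[-6,4,6],0.9]]'
python3 - <<'E'
from h import *
from bench import robot
o=robot.get_obs();print(o["width"])
plan(o,toW([-.131,.145,.112]),tilt(.6));plan(o,toW([-.088,.145,.125]),tilt(.6))
E
```

```text
time: 3.7
tool_pos: [0.3913, 0.3131, 0.0985]
ee_rot: [-2.544, -0.0, -0.489]
wrist_force: [7.2, -1.3, -5.7]
width: 0.0176
0.01764151409368184
turn [ 0.1 -0.1 -0.2] shift [-1. -0.  3.] tcp [0.391 0.315 0.096]
turn [ 0.1 -0.1 -0.2] shift [ -1. -43.  16.] tcp [0.411 0.353 0.109]
```

```bash
python3 -m jog '[[[0,0,0],[0,-11,1.2],0.9],[[0,0,0],[0,-22,4],0.9],[[0,0,0],[0,-33,8],0.9],[[0,0,0],[0,-43,13.5],0.9],[[0,0,0],[0,-43,13.5],0.9]]'
python3 - <<'E'
from h import *
from bench import robot,eyes
o=robot.get_obs();print(o["width"],o["wrist_force"])
plan(o,toW([-.088,.145,.125]),tilt(.6))
for n in("scene","top"):
    f={"p":0};p,d=eyes.snapshot(n);c=eyes.camera_params(n);f=dict(d=d,K=c["mtx"],T=c["world_to_cam"]);Q=toS(cloud(f))
    m=(abs(Q[...,1]-.145)<.01)&(Q[...,2]>.062)&(Q[...,2]<.095)&(abs(Q[...,0]+.088)<.06);q=Q[m]-[-.088,.145,.045]
    print(n,m.sum(),np.median(np.arctan2(q[:,0],q[:,2])))
E
```

```text
time: 4.2
tool_pos: [0.411, 0.3525, 0.1114]
ee_rot: [-2.544, 0.002, -0.487]
wrist_force: [-0.0, 0.3, -0.3]
width: 0.0047
0.004746119444952652 [-0.03999981  0.32981078 -0.26970116]
turn [ 0.2  0.  -0.2] shift [-0.  0.  2.] tcp [0.411 0.353 0.109]
scene 30 -0.30784294767839593
top 1 -0.29334768696071073
```

The grip slipped off and the lever stopped at about -0.3. I'll back off and look, then push it with shut fingers.

```bash
python3 -m jog '[[[0,0,0],[0,0,-30],0.9],[[0,0,0],[0,0,-60],0.9],[[0,0,0],[0,0,-90],0.9],[[0,0,0],[0,0,-90],0.9],[[0,0,0],[0,0,-90],1]]'
cat >> h.py <<'E'
def lever():
    from bench import eyes
    out=[]
    for n in("scene","top"):
        p,d=eyes.snapshot(n);c=eyes.camera_params(n);f=dict(d=d,K=c["mtx"],T=c["world_to_cam"]);Q=toS(cloud(f))
        m=(abs(Q[...,1]-.145)<.011)&(Q[...,2]>.064)&(Q[...,2]<.15)&(abs(Q[...,0]+.088)<.09);m&=np.hypot(Q[...,0]+.088,Q[...,2]-.045)<.104
        q=Q[m]-[-.088,.145,.045]
        print(n,m.sum(),"lever",np.median(np.arctan2(q[:,0],q[:,2])).round(3)); out.append(p)
    return out
E
python3 - <<'E'
from h import *
from bench import robot,eyes
o=robot.get_obs();p=lever()
# push start: tip in front of lever
for x,z in((-.150,.125),(-.104,.122)):
    plan(o,toW([x,.145,z]),tilt(.6),back=.019)
w,_=eyes.snapshot("wrist")
cv2.imwrite("pics/w2.png",np.hstack([cv2.resize(w,(400,300)),cv2.resize(p[0][130:280,170:370],(400,300))])[:,:,::-1])
E
```

```text
time: 4.8
tool_pos: [0.3872, 0.3064, 0.1855]
ee_rot: [-2.544, 0.001, -0.49]
wrist_force: [0.3, -0.6, 0.2]
width: 0.0011
scene 114 lever -0.305
top 43 lever -0.286
turn [ 0.2 -0.1 -0.2] shift [-0. 51. 39.] tcp [0.377 0.289 0.125]
turn [ 0.2 -0.1 -0.2] shift [-1. 14. 67.] tcp [0.399 0.33  0.122]
```

View pics/w2.png

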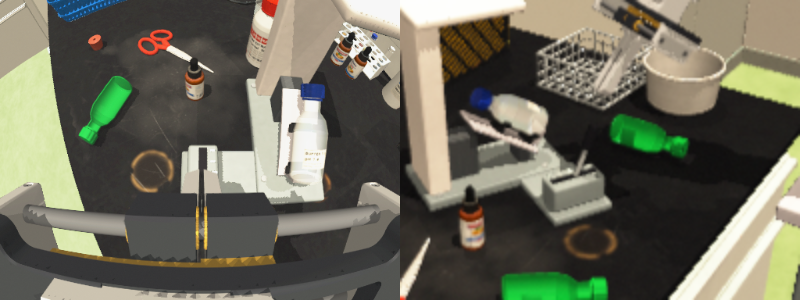

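Wrist and scene views: the lever leans forward about 0.3 rad, the fingers are shut just above it, and everything else is untouched.

```bash
python3 -m jog '[[[0,0,0],[0,45,0],1],[[0,0,0],[0,51,20],1],[[0,0,0],[0,51,40],1],[[0,0,0],[0,51,40],1],[[0,0,0],[0,51,40],1]]'
python3 -m jog '[[[0,0,0],[0,-11,8],1],[[0,0,0],[0,-20,15],1],[[0,0,0],[0,-28,21],1],[[0,0,0],[0,-34,26],1],[[0,0,0],[0,-34,26],1]]'
python3 - <<'E'
from h import *
from bench import robot,eyes
lever();lever();o=robot.get_obs();print(o["wrist_force"])
plan(o,toW([-.104,.145,.122]),tilt(.6),back=.019)
E
```

```text
time: 5.45
tool_pos: [0.3771, 0.2896, 0.123]
ee_rot: [-2.546, 0.004, -0.488]
wrist_force: [0.2, -0.7, 0.6]
width: 0.0007
time: 5.95
tool_pos: [0.3981, 0.328, 0.1219]
ee_rot: [-2.544, 0.002, -0.487]
wrist_force: [-0.4, -0.1, -0.3]
width: 0.0004
scene 166 lever -0.016
top 66 lever -0.081
scene 158 lever -0.006
top 68 lever -0.087
[ 0.09460604 -0.4697432  -0.20786525]
turn [ 0.2 -0.  -0.2] shift [-0. -3.  1.] tcp [0.399 0.33  0.122]
```

```bash
python3 -m jog '[[[0,0,0],[0,30,-22],1],[[0,0,0],[0,30,-22],1],[[0,0,0],[0,30,-100],1],[[0,0,0],[0,30,-100],1],[[0,0,0],[0,30,-100],1]]'
python3 - <<'E'
from h import *
from bench import robot,eyes
p=lever();o=robot.get_obs()
plan(o,toW([-.104,.145,.122]),tilt(.6),back=.019)
w,_=eyes.snapshot("wrist")
cv2.imwrite("pics/w3.png",np.hstack([cv2.resize(w,(400,300)),cv2.resize(p[0][165:255,200:320],(400,300))])[:,:,::-1])
E
```

```text
time: 6.65
tool_pos: [0.3623, 0.2549, 0.1925]
ee_rot: [-2.539, -0.006, -0.492]
wrist_force: [1.2, -1.0, 0.1]
width: 0.0009
scene 107 lever 0.045
top 38 lever -0.016
turn [ 0.1 -0.1 -0.2] shift [ -1. -32. 101.] tcp [0.399 0.33  0.122]
```

View pics/w3.png

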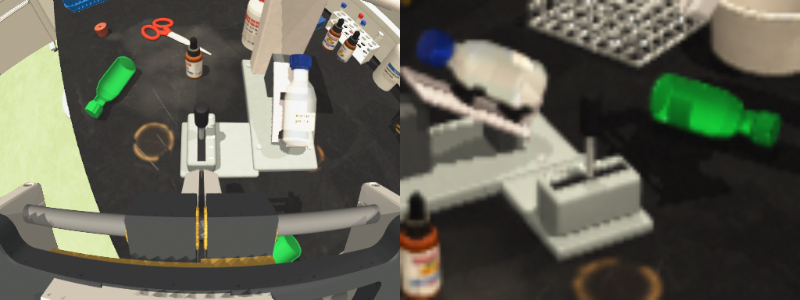

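Lever reads +0.045 (scene) and -0.016 (top), with opposite surface bias, so it's upright. Next is the bottle.

```bash
python3 - <<'E'
from h import *
from bench import robot
o=robot.get_obs();print(toS(o["tool_pos"]))
plan(o,toW([-.0725,.001,.0935]),tilt(.6),back=.12);plan(o,toW([-.0725,.001,.0935]),tilt(.6))
E
```

```text
[-0.18772557  0.1449851   0.18653035]
turn [ 0.2  0.  -0.3] shift [144. -43.  41.] tcp [0.514 0.24  0.177]
turn [ 0.2  0.  -0.3] shift [144. -44. 161.] tcp [0.546 0.3   0.078]
```

```bash
python3 -m jog '[[[0,0,0],[40,0,0],-1],[[0,0,0],[80,0,0],-1],[[0,0,0],[120,0,0],-1],[[0,0,0],[144,-20,20],-1],[[0,0,0],[144,-44,40],-1]]'
python3 -m jog '[[[0,0,0],[0,0,0],-1],[[0,0,0],[0,0,0],-1],[[0,0,0],[0,0,0],-1]]'
python3 - <<'E'
from h import *
from bench import robot,eyes
o=robot.get_obs()
plan(o,toW([-.0725,.001,.0935]),tilt(.6))
w,_=eyes.snapshot("wrist");p,_=eyes.snapshot("scene")
cv2.imwrite("pics/w4.png",np.hstack([cv2.resize(w,(400,300)),cv2.resize(p[120:255,160:340],(400,300))])[:,:,::-1])
E
```

```text
time: 7.3
tool_pos: [0.5171, 0.2388, 0.1753]
ee_rot: [-2.547, 0.005, -0.493]
wrist_force: [-0.3, -0.1, -0.7]
width: 0.0369
time: 7.6
tool_pos: [0.5137, 0.24, 0.1776]
ee_rot: [-2.546, 0.004, -0.488]
wrist_force: [-0.4, -0.1, -0.5]
width: 0.0609
turn [ 0.2  0.1 -0.2] shift [  1.  -0. 121.] tcp [0.546 0.3   0.078]
```

View pics/w4.png

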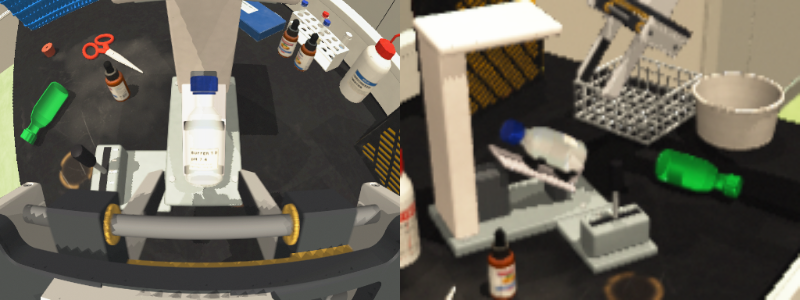

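The bottle is centred between the fingers at (205,135), and the lever is upright at (80,155). I'll go in.

```bash
python3 -m jog '[[[0,0,0],[0,0,0],-1],[[0,0,0],[0,0,0],-1],[[0,0,0],[1,0,10],-1],[[0,0,0],[1,0,40],-1],[[0,0,0],[1,0,70],-1]]'
python3 -m jog '[[[0,0,0],[0,0,20],-1],[[0,0,0],[0,0,40],-1],[[0,0,0],[0,0,50],-1],[[0,0,0],[0,0,50],-1],[[0,0,0],[0,0,50],-0.3]]'
python3 -m jog '[[[0,0,0],[0,0,0],0],[[0,0,0],[0,0,0],0.4],[[0,0,0],[0,0,0],0.4],[[0,0,0],[0,0,0],0.4],[[0,0,0],[0,0,0],0.4]]'
python3 - <<'E'
from h import *
from bench import robot
o=robot.get_obs()
plan(o,toW([-.0725,.001,.0935]),tilt(.6))
E
```

```text
time: 8.2
tool_pos: [0.535, 0.2744, 0.121]
ee_rot: [-2.543, -0.0, -0.49]
wrist_force: [0.7, -0.4, 0.6]
width: 0.0939
time: 8.7
tool_pos: [0.5473, 0.2991, 0.08]
ee_rot: [-2.544, 0.001, -0.489]
wrist_force: [-0.6, 0.4, 0.4]
width: 0.089
time: 9.2
tool_pos: [0.5476, 0.2987, 0.08]
ee_rot: [-2.544, 0.0, -0.489]
wrist_force: [5.9, -5.7, -0.1]
width: 0.0494
turn [ 0.1 -0.1 -0.2] shift [-2.  1.  2.] tcp [0.546 0.3   0.078]
```

```bash
python3 -m jog '[[[0,0,0],[0,0,0],1],[[0,0,0],[0,0,0],1],[[0,0,0],[0,0,-10],1],[[0,0,0],[0,0,-30],1],[[0,0,0],[0,0,-50],1]]'
python3 -m jog '[[[0,0,0],[0,0,-20],1],[[0,0,0],[0,0,-45],1],[[0,0,0],[0,0,-70],1],[[0,0,0],[0,0,-90],1],[[0,0,0],[0,0,-105],1]]'
python3 -m jog '[[[0,0,0],[0,0,0],1],[[0,0,0],[0,0,0],1]]'
python3 - <<'E'
from h import *
from bench import robot,eyes
o=robot.get_obs();print(toS(o["tool_pos"]),o["joint_positions"])
p=lever()
w,_=eyes.snapshot("wrist")
cv2.imwrite("pics/w5.png",np.hstack([cv2.resize(w,(400,300)),cv2.resize(p[1][100:250,150:350],(400,300))])[:,:,::-1])
E
```

```text
time: 9.7
tool_pos: [0.5319, 0.2741, 0.1199]
ee_rot: [-2.547, 0.005, -0.487]
wrist_force: [-0.1, -0.3, -1.4]
width: 0.0483
time: 10.2
tool_pos: [0.5051, 0.2214, 0.2082]
ee_rot: [-2.546, 0.003, -0.488]
wrist_force: [-0.2, 0.2, -1.7]
width: 0.0487
time: 10.4
tool_pos: [0.5057, 0.222, 0.2069]
ee_rot: [-2.546, 0.003, -0.488]
wrist_force: [0.3, -0.3, -2.4]
width: 0.0485
[-0.14941927  0.0003025   0.20690904] [-0.02148076 -0.19668892  1.75779382  0.54435887  1.32610565  0.40196087]
scene 108 lever 0.039
top 38 lever -0.015
```

View pics/w5.png

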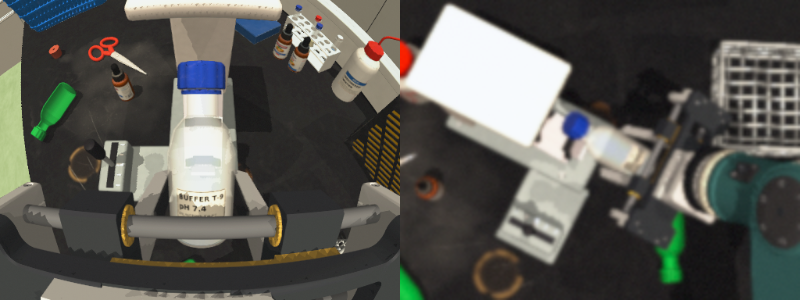

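The bottle is held square, cap forward at (203,75), and the lever is unchanged. Working out the transfer.

```bash
cat >> h.py <<'E'
BY=np.radians(-3.6);BC=np.array([.601,-.0257,0]);D=down(BY-np.pi/2)
def bgrasp(z): return BC-.026*np.array([np.cos(BY),np.sin(BY),0])+[0,0,z]
E
python3 - <<'E'
from h import *
from bench import robot
o=robot.get_obs()
plan(o,toW([-.22,0,.24]),tilt(.6))
plan(o,np.array([.47,.10,.22]),D);plan(o,bgrasp(.16),D)
E
```

```text
turn [ 0.3  0.1 -0.3] shift [  1.  40. -49.] tcp [0.478 0.169 0.224]
turn [-30.1  19.7  63.5] shift [ 26. 106. -66.] tcp [0.47  0.1   0.201]
turn [-30.1  19.7  63.5] shift [177. 189. -51.] tcp [ 0.575 -0.024  0.141]
```

```bash
python3 -m jog '[[[0,0,0],[0,15,-20],1],[[0,0,0],[1,40,-49],1],[[-3,2,6.4],[6,55,-52],1],[[-6,4,12.7],[12,75,-56],1],[[-9,6,19],[18,90,-60],1]]'
python3 - <<'E'
from h import *
from bench import robot
o=robot.get_obs();print(o["joint_positions"])
plan(o,np.array([.47,.10,.22]),D);plan(o,bgrasp(.16),D)
E
```

```text
time: 11.05
tool_pos: [0.4707, 0.1171, 0.2053]
ee_rot: [-2.72, 0.076, -0.835]
wrist_force: [-0.1, -0.3, -2.3]
width: 0.0484
[-0.14177123 -0.29424444  1.78014615  0.37047922  1.43993993  0.70026162]
turn [-21.1  13.7  44.2] shift [13. 12. -2.] tcp [0.47  0.1   0.201]
turn [-21.1  13.7  44.2] shift [179.  37.  39.] tcp [ 0.575 -0.024  0.141]
```

```bash
python3 -m jog '[[[-3.4,2.2,7.1],[3,3,0],1],[[-6.8,4.4,14.3],[6,6,0],1],[[-10.2,6.6,21.4],[9,8,-1],1],[[-13.6,8.9,28.5],[12,10,-2],1],[[-17,11,35.6],[13,12,-2],1]]'
python3 -m jog '[[[-2,1.3,4.3],[0,0,0],1],[[-4.1,2.7,8.6],[0,0,0],1],[[-4.1,2.7,8.6],[0,0,0],1]]'
python3 - <<'E'
from h import *
from bench import robot
o=robot.get_obs();print(o["joint_positions"])
plan(o,bgrasp(.16),D)
E
```

```text
time: 11.55
tool_pos: [0.4711, 0.1015, 0.2021]
ee_rot: [-3.065, 0.041, -1.481]
wrist_force: [1.1, -0.1, -1.5]
width: 0.0483
time: 11.85
tool_pos: [0.4718, 0.102, 0.2012]
ee_rot: [-3.14, 0.001, -1.627]
wrist_force: [1.0, 0.7, -1.9]
width: 0.0483
[ 9.44939490e-02 -6.40997025e-02  1.53210428e+00  1.18952728e-03
  1.67197777e+00  1.72159712e+00]
turn [-0.1  0.1  0.4] shift [ 120. -110.   60.] tcp [ 0.575 -0.024  0.141]
```

```bash
python3 -m jog '[[[0,0,0],[30,-28,0],1],[[0,0,0],[60,-55,10],1],[[0,0,0],[90,-83,25],1],[[0,0,0],[120,-110,45],1],[[0,0,0],[120,-110,58],1]]'
python3 -m jog '[[[0,0,0],[0,0,0],1],[[0,0,0],[0,0,0],1]]'
python3 - <<'E'
from h import *
from bench import robot,eyes
o=robot.get_obs();print(o["joint_positions"])
plan(o,bgrasp(.035),D)
w,_=eyes.snapshot("wrist");p,_=eyes.snapshot("scene")
cv2.imwrite("pics/w6.png",np.hstack([cv2.resize(w,(400,300)),cv2.resize(p[100:235,210:390],(400,300))])[:,:,::-1])
E
```

```text
time: 12.35
tool_pos: [0.5757, -0.0291, 0.1419]
ee_rot: [-3.139, 0.0, -1.632]
wrist_force: [-0.4, 0.1, -3.0]
width: 0.0484
time: 12.55
tool_pos: [0.5739, -0.0246, 0.1448]
ee_rot: [-3.138, 0.002, -1.628]
wrist_force: [0.5, 0.4, -2.3]
width: 0.0487
[-0.14288023  0.15773409  1.41276105  0.00220714  1.56782926  1.48489185]
turn [-0.2  0.1  0.3] shift [ -0.  -1. 129.] tcp [ 0.575 -0.024  0.016]
```

View pics/w6.png

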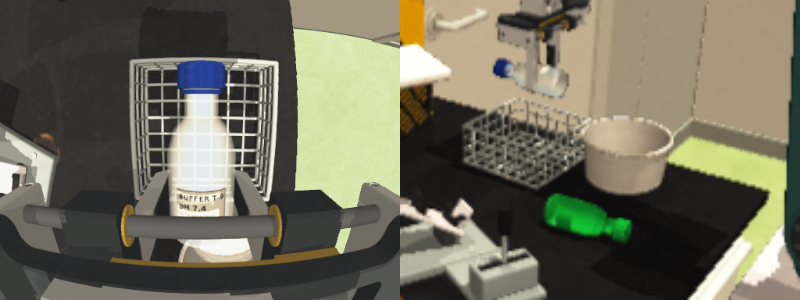

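The bottle is over the basket: the rim spans columns 132-278 and the bottle axis is at 203. Lowering now.

```bash
python3 -m jog '[[[0,0,0],[0,0,20],1],[[0,0,0],[0,0,40],1],[[0,0,0],[0,0,60],1],[[0,0,0],[0,0,75],1],[[0,0,0],[0,0,85],1]]'
python3 -m jog '[[[0,0,0],[0,0,10],1],[[0,0,0],[0,0,20],1],[[0,0,0],[0,0,30],1],[[0,0,0],[0,0,38],1],[[0,0,0],[0,0,38],1]]'
python3 -m jog '[[[0,0,0],[0,0,0],1],[[0,0,0],[0,0,0],1],[[0,0,0],[0,0,0],1]]'
```

```text
time: 13.15
tool_pos: [0.5747, -0.0246, 0.0598]
ee_rot: [-3.137, 0.001, -1.628]
wrist_force: [0.6, -0.2, -2.0]
width: 0.0486
time: 13.65
tool_pos: [0.574, -0.0253, 0.0204]
ee_rot: [-3.14, 0.001, -1.629]
wrist_force: [-0.8, 0.4, -2.3]
width: 0.0484
time: 13.95
tool_pos: [0.5756, -0.0255, 0.0228]
ee_rot: [-3.136, 0.001, -1.629]
wrist_force: [0.3, -0.2, -1.6]
width: 0.0485
```

```bash
python3 -m jog '[[[0,0,0],[0,0,3],1],[[0,0,0],[0,0,5],1],[[0,0,0],[0,0,5],1],[[0,0,0],[0,0,5],1]]'
python3 -m jog '[[[0,0,0],[0,0,0],-0.1],[[0,0,0],[0,0,0],-0.3],[[0,0,0],[0,0,0],-0.6],[[0,0,0],[0,0,0],-0.6],[[0,0,0],[0,0,0],-0.6]]'
python3 -m jog '[[[0,0,0],[0,0,0],-0.6],[[0,0,0],[0,0,-15],-0.6],[[0,0,0],[0,0,-40],-0.6],[[0,0,0],[0,0,-70],-0.6],[[0,0,0],[0,0,-100],-0.6]]'
python3 -m jog '[[[0,0,0],[0,0,0],-0.6],[[0,0,0],[0,0,0],-0.6],[[0,0,0],[0,0,0],-0.6]]'
python3 - <<'E'
from h import *
from bench import robot,eyes
p=lever()
w,_=eyes.snapshot("wrist")
cv2.imwrite("pics/w7.png",np.hstack([cv2.resize(w,(400,300)),cv2.resize(p[0][100:235,210:390],(400,300))])[:,:,::-1])
E
```

```text
time: 14.35
tool_pos: [0.5751, -0.0254, 0.0171]
ee_rot: [-3.137, 0.001, -1.629]
wrist_force: [0.6, -0.0, -2.9]
width: 0.0486
time: 14.85
tool_pos: [0.5753, -0.0254, 0.0173]
ee_rot: [-3.137, 0.001, -1.629]
wrist_force: [-0.7, 0.5, -0.1]
width: 0.0751
time: 15.35
tool_pos: [0.5747, -0.0254, 0.1192]
ee_rot: [-3.137, 0.001, -1.629]
wrist_force: [-0.3, 0.5, 1.5]
width: 0.0754
time: 15.65
tool_pos: [0.5738, -0.0253, 0.116]
ee_rot: [-3.139, 0.001, -1.629]
wrist_force: [0.6, 0.1, 0.2]
width: 0.0751
scene 108 lever 0.04
top 38 lever -0.014
```

View pics/w7.png

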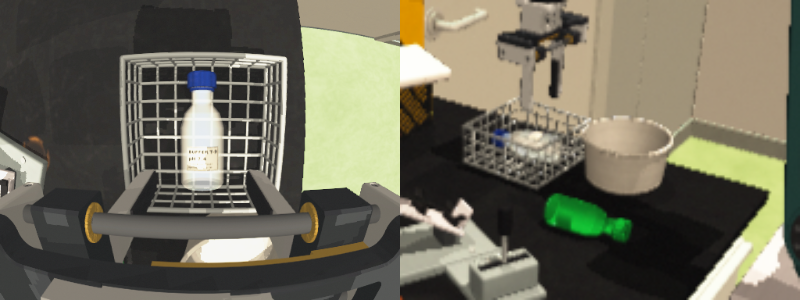

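The bottle lies in the basket, centred at about (200,130) in the wrist view. The basket is level, the pot is unmoved and the hand is clear. I'll rise a little, let it settle and hand in.

```bash
python3 -m jog '[[[0,0,0],[0,0,-20],-0.6],[[0,0,0],[0,0,-40],-0.6],[[0,0,0],[0,0,-40],-0.6],[[0,0,0],[0,0,-40],-0.6],[[0,0,0],[0,0,-40],-0.6]]'
python3 - <<'E'
from h import *
from bench import robot,eyes,close_job
lever();p,d=eyes.snapshot("scene");c=eyes.camera_params("scene");W=cloud(dict(d=d,K=c["mtx"],T=c["world_to_cam"]));p=p.astype(int)
m=(p[...,2]>p[...,0]+40)&(p[...,2]>80)&(abs(W[...,0]-.65)<.06)&(abs(W[...,1])<.1);print("cap",m.sum(),np.median(W[m],0))
p0=load("scene0")["p"].astype(int);print("diff pot",abs(p-p0)[150:190,295:330].mean(),"dropper",abs(p-p0)[222:255,198:214].mean())
print(robot.get_obs()["wrist_force"]);close_job()
E
```

```text
time: 16.3
tool_pos: [0.5736, -0.0253, 0.1552]
ee_rot: [-3.14, 0.001, -1.629]
wrist_force: [-0.6, 0.2, 0.5]
width: 0.0754
scene 107 lever 0.046
top 38 lever -0.016
cap 16 [ 0.65842908 -0.02470573  0.03956412]
diff pot 3.3985714285714286 dropper 0.6723484848484849
[0.52290798 0.59691401 0.24773559]
the job is handed in; nothing more can be done
```

I set the lever to standby with the bottle still in its cradle, then put the bottle in the wire basket. I lowered it below the rim before letting go and handed the job in at about 16 s.

- **Lever:** my first try slipped. I gripped the lever and it stopped at about -0.3 rad, so I pushed it upright with shut fingers. The last readings were +0.046 rad (scene camera) and -0.016 rad (top camera). They disagree by about 0.06 rad, which I put down to each camera seeing a different side of the lever, but both are within 0.12.
- **Bottle:** it was held until about 5 mm above the basket floor, then released. The last check found its cap at (0.658, -0.025, 0.040), so it lies along the middle of the basket with its middle about 35–40 mm high. I saw no sign of it moving.
- **Surroundings:** the basket looked level, and the pot and dropper bottle areas matched the first picture. The hand was clear of everything at hand-in, and the wrist force was under 1 N.

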